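# Release the locking stay and open the drill-bit drawer

### The arm

A 6-joint arm with a two-finger parallel gripper is mounted at the origin on the work surface. World frame = base frame: x ahead of the robot, y to its left, z up, the work surface at z = 0. Lengths are in m, angles in degrees, forces in N, time in s.
With the tool pointing down it reaches from about 0.4 to 0.825 m from the base axis. Payload 7 kg.
Tool frame: the origin (TCP) lies on the front face of the gripper's body, between the roots of the fingers; the fingertips stand 73 mm ahead of it and the grasp point (between the pads) lies 54 mm ahead of it (r.grip_depth is the distance from the TCP to the grasp point, in m); z points along the fingers, y is the direction in which the jaws open and shut (so a half turn about z gives the same grasp; the last joint's range is limited). The gripper opens to 85 mm and grips with 20 to 120 N. Pads are 22 mm wide; open, the fingers measure 114 mm over their backs; the gripper's body (76 mm by 85 mm) begins 54 mm behind the grasp point. The pads swing forward as they close: fully open they stand 13 mm farther back than shut.
Start: joints at [93.054, 20.546, 0.682, 0, -70.136, -16.507], TCP at [0.157, 0.656, 0.304] pointing down, gripper open.
Joint ranges: [-176.03, 176.03], [-82.01, 121.73], [-58.28, 71.71], [-173.87, 95.51], [-174.79, -0.11], [-173.66, 173.66]. Speed limits (degrees/s): [136.94, 136.94, 172.46, 180, 180, 180].

### API

Orientations are given as [roll, pitch, yaw] about the fixed x, y, z axes, in that order (R = Rz(yaw) Ry(pitch) Rx(roll)).
In Python, from cell import r gives the robot as it stands.
- The arm moves only by the tool send_rows, never from a script. Its argument "increments" is a list of rows, each a list of 7 numbers: the turn, a rotation vector about the tool's x, y, z in units of pi rad (1.0 is pi rad), then the shift along the tool's x, y, z in units of 100 cm (1.0 is 100 cm), then the opening, from -1 (shut) to 1 (fully open). A call has 1 to 8 rows; each row is the pose to reach, as a shift and turn from the pose commanded when the call began, along the tool's axes at that moment, turning the shorter way round; what a row does not reach only later rows make up. A row lasts 1/10 s, in which the tool goes at most 50 mm and 8.59 degrees, less where a joint would pass 70% of its speed; a pose out of reach is approached as far as the arm can. A call with a number of a shift or a turn outside -1 to 1 is refused whole. A call with a gripper value outside its range is refused whole. The fingers move at their own pace and stop on an object; "newtons" is the grip in N (left out, the last holds). Time passes only in rows, so rows that repeat a pose let the fingers close. It gives the time, the measured TCP pose, the force and the opening at its end, in the units of the state.
- r.sense(): the state, without advancing time (a new reading comes with each control period).
- r.read_camera(name): name is "scene" or "top"; returns (picture, depth): 420x560x3 uint8, red, green, blue; 420x560 float32, m along the optical axis (not along the pixel's ray), 0 where there is no reading.
- r.camera_params(name): a dict with "mtx" (3x3 intrinsics, pixels), "extrinsics" (4x4, takes a point from camera to world coordinates). Camera axes: x right, y down, z forward; pixel columns grow to the right and rows downward; lengths in m; the calibration is good to about 2 mm. A picture is of the moment at which its call begins. camera_params takes no time and is no camera call.
- r.hand_in(): hands the job in, once; it reports no verdict.
The state is a dict: "clock": time; "q": joint angles; "qvel": joint speeds; "joint_efforts": joint torques, N m; "tool_pos": TCP position; "orientation": TCP orientation; "force": force on the tool from outside, world axes, zero at the start; "wrist_torque": the same for the moment, N m; "finger_gap": finger opening in m.
Only numpy, scipy, OpenCV 4.12 (cv2) and the standard library are available. Lean on these libraries where they do the work, as an engineer would, in place of code of your own. Each camera call takes 0.05 s, during which the arm holds its last target. There are 200 camera calls.

### The job

Two blue drill-bit chests stand on the bench, and one has its drawer locked shut by a flat steel stay that pivots beside the lid hinge and hooks over the drawer front. Lift that stay so that it stands up by 45 degrees or more (it stays where it is left), then pull that chest's drawer out at least two thirds of its travel and let go. Leave the other chest's drawer shut.

Things in the scene. Friction and masses are not known exactly. Their poses are not given: they have to be found in the camera images.
- chest: Fixed blue steel chest with the stay: 180 mm deep (x), 200 wide (y), its shut, immovable dark lid 80 high, lid hinge along the rear (+x) edge. Origin: centre of the underside, on the bench; -x, the drawer side, roughly faces the robot; z up. The stay's tab and the drawer pull are best pinched from above, fingers closing along y. In the next two entries x, y, z are mm in this frame.
- stay (a joint): Stay's angle, rad: 0 flat (locks drawer), grows as its front end lifts and swings back; stop at 1.5. Steel bar along x at y=65, 12 thick in y, 8 above the lid; pivot axis along y at x=85, z=92. Grip tab on it, at angle 0: x -82 to -58, 12 thick, top z=126. Its front lip hooks over the drawer front, clear from 0.2 rad. Stiff pivot: stays where left; under 3 N lifts it at the tab.
- drawer (a joint): How far that chest's drawer is out, m: 0 shut, 0.09 stop; slides to -x, about 2 N friction, stays where left; the lowered stay lets it move 4 mm at most. Front face at x=-102. Pull: upright metal bow at y=0, 12 thick in y; its upright bar, x -144 to -134, z 17 to 67 (drawer shut), is joined to the front by level arms at top and foot.
- other_drawer (a joint): How far the other chest's drawer is out, m: 0 shut. That chest has the same size, colour and pull, but no stay; its drawer is not locked.

How it is judged (in metres and radians):
On the way:
1. the stay is lifted by about 45 degrees with the drawer still shut (value of joint stay above 0.7 rad and value of joint drawer below 0.015 m), for 0.2 s.
At the end, for the whole second after the job is handed in: The stay stands up by at least 0.7 rad (40 degrees), its chest's drawer is out by more than 55 mm of its 90 mm, both at rest, and the other chest's drawer is shut within 15 mm (value of joint stay above 0.7 rad and value of joint drawer above 0.055 m and velocity of joint drawer between -0.01 and 0.01 m/s and velocity of joint stay between -0.05 and 0.05 rad/s and value of joint other_drawer below 0.015 m); the robot touches nothing.
It fails at once if the other chest's drawer is opened by more than 15 mm (value of joint other_drawer above 0.015 m).
It also fails if it takes over 48 s, if anything falls off the work surface, if the arm or the gripper's body presses on something with over 40 N, if the wrist force passes 120 N, or if a joint passes its speed limit or range.

## Working session

There is one attempt and no reset: what is moved stays moved. The work goes in short steps, Python scripts to look and compute and a tool call to move; the robot and the scene stay as the last step left them, time stands still between calls to the robot, and variables do not carry over. Pictures are saved under pics/ and viewed, about 8 in all and at most 12, crops included, and the job is handed in when it is done.

Besides the shell and the picture viewer there is one more tool, called as a command line: name --pt "numbers of a row" for each row, then --argument value for the rest. send_rows: Moves the arm, as the interface text tells. Its arguments: {"type":"object","properties":{"increments":{"type":"array"},"newtons":{"type":"number"}},"required":["increments"]}

```bash
mkdir -p pics; cat > h.py <<'E'
import numpy as np,cv2
from cell import r
def snap(n,f):
    im,d=r.read_camera(n); cv2.imwrite(f'pics/{f}.png',im[:,:,::-1]); np.save(f'pics/{f}.npy',d); return im,d
def cloud(n,d):
    p=r.camera_params(n);K=p['mtx'];T=np.array(p['extrinsics']);K=np.array(K)
    v,u=np.indices(d.shape)
    P=np.stack([(u-K[0,2])/K[0,0]*d,(v-K[1,2])/K[1,1]*d,d],-1)
    return P@T[:3,:3].T+T[:3,3]
E
python3 - <<'E'
from h import *
for n in('scene','top'):
    im,d=snap(n,n+'0'); print(np.array(r.camera_params(n)['extrinsics']).round(3))
a=cv2.imread('pics/scene0.png');b=cv2.imread('pics/top0.png')
s=r.sense();print(s['tool_pos'],s['orientation'],s['clock'])
E
```

```text
[[ 0.173  0.543 -0.821  1.577]
 [ 0.985 -0.095  0.145 -0.126]
 [ 0.    -0.834 -0.552  0.698]
 [ 0.     0.     0.     1.   ]]
[[-0.003 -0.999  0.035  0.65 ]
 [-1.     0.002 -0.019  0.038]
 [ 0.019 -0.035 -0.999  1.004]
 [ 0.     0.     0.     1.   ]]
[0.15697167 0.65615739 0.30305266] [ 1.79914749e+02 -7.97774762e-03 -1.34602817e+01] 0.1
```

View pics/scene0.png

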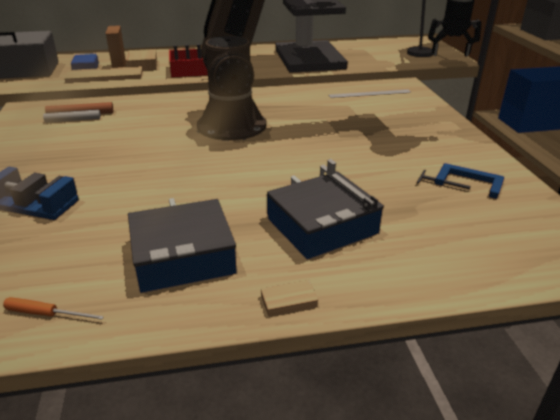

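View pics/top0.png

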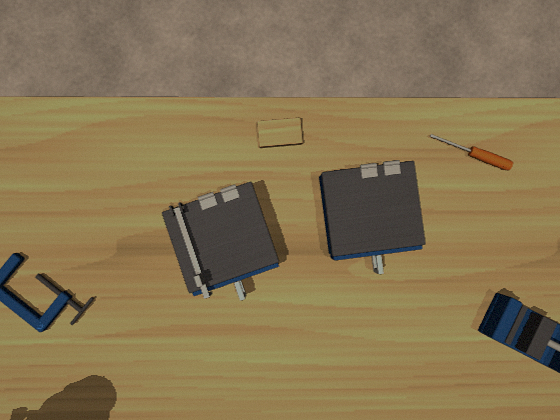

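The top view shows the stay chest's lid centred near (221,238). Its stay runs from (180,208) to (205,295), and its pull is at (239,288). The other chest is at (372,210). I'll fit the lid rectangle next.

```bash
python3 - <<'E'
from h import *
d=np.load('pics/top0.npy');P=cloud('top',d)
print('bench z',P[350,300],P[300,150])
m=((P[...,2]>.06)&(P[...,2]<.14)).astype(np.uint8)
m[:,300:]=0;m[:150]=0;m[:,:140]=0
print('lid z',np.median(P[...,2][m>0]))
lid=m.astype(bool)&(abs(P[...,2]-np.median(P[...,2][m>0]))<.006)
q=P[lid][:,:2].astype(np.float32)
print(cv2.minAreaRect(q*1000))
hi=m.astype(bool)&(P[...,2]>np.median(P[...,2][m>0])+.009)
v,u=np.nonzero(hi)
H=P[hi]; print(len(H)); 
yaw=None
c=np.cov(H[:,:2].T);w,V=np.linalg.eigh(c);print('stay dir',np.degrees(np.arctan2(V[1,1],V[0,1])))
t=H[H[:,2]>.112];print('tab',t.mean(0),t.min(0),t.max(0),len(t))
# pull
pl=(P[...,2]>.03)&(P[...,2]<.08);pl[:278]=0;pl[:,:225]=0;pl[:,255:]=0;pl[302:]=0
print('pull',P[pl].mean(0),P[pl].min(0),P[pl].max(0),pl.sum())
a=cv2.imread('pics/top0.png')[165:315,145:295];cv2.imwrite('pics/c.png',cv2.resize(a,(600,600),interpolation=cv2.INTER_CUBIC))
E
```

```text
bench z [ 0.35866259 -0.02328593  0.00107562] [0.4754437  0.32124144 0.00190434]
lid z 0.08079655754582393
((616.5328979492188, 149.5216064453125), (206.39053344726562, 204.3190155029297), 19.008377075195312)
706
stay dir -161.04191557550044
tab [0.53603771 0.18895931 0.12484589] [0.52447408 0.18135946 0.11312391] [0.54760715 0.19824907 0.13011821] 85
pull [0.51441723 0.11651315 0.06664372] [0.48589635 0.09901596 0.03054656] [0.53448763 0.14243232 0.07934656] 197
```

View pics/c.png

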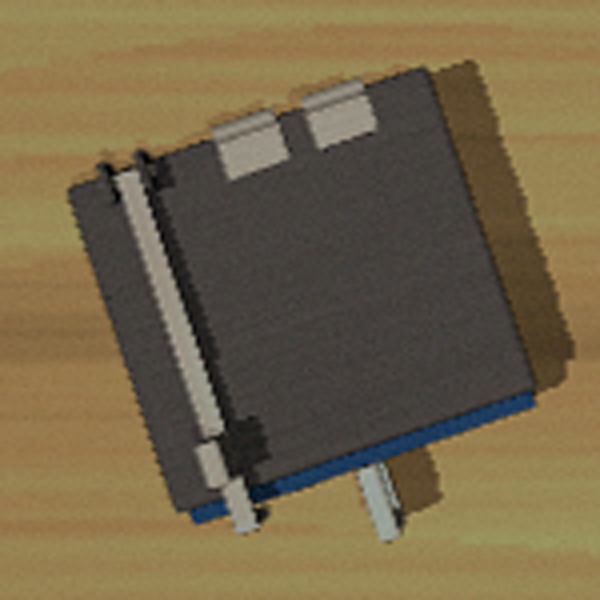

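```bash
cat >> h.py <<'E'
from scipy.spatial.transform import Rotation as Ro
YAW=19.; O=np.array([.6234,.1503,0]); Rc=Ro.from_euler('z',YAW,degrees=True)
def pose(g,tilt=0):
    "TCP pose for grasp point g (mm, chest frame), tool tipped by tilt deg about chest +y"
    R=Rc*Ro.from_euler('y',tilt,degrees=True)*Ro.from_euler('x',180,degrees=True)
    return O+Rc.apply(np.array(g)/1000)-R.apply([0,0,r.grip_depth]),R
def inc(targets,base=None):
    s=r.sense(); p0,R0=base or (np.array(s['tool_pos']),Ro.from_euler('xyz',s['orientation'],degrees=True))
    for p,R in targets:
        print(np.r_[(R0.inv()*R).as_rotvec()/np.pi,R0.inv().apply(p-p0)].round(4).tolist())
    return p0,R0
def arc(th): 
    c,s=np.cos(th),np.sin(th); x,z=-155,20
    return [85+x*c+z*s,65,92-x*s+z*c]
E
python3 - <<'E'
from h import *
print(r.grip_depth)
inc([pose([-70,65,200]),pose([-70,65,112])])
print('arc');b=pose([-70,65,112])
inc([pose(arc(t),np.degrees(t)*.5) for t in np.arange(.1,1.21,.1)],b)
E
```

```text
0.0539
[0.0005, 0.0001, -0.1803, 0.4774, 0.366, 0.0498]
[0.0005, 0.0001, -0.1803, 0.4774, 0.3659, 0.1378]
arc
[0.0, -0.0159, 0.0, 0.0055, -0.0, -0.0153]
[0.0, -0.0318, -0.0, 0.0124, 0.0, -0.0301]
[-0.0, -0.0477, 0.0, 0.0209, 0.0, -0.0443]
[0.0, -0.0637, -0.0, 0.0307, 0.0, -0.0577]
[-0.0, -0.0796, -0.0, 0.0419, 0.0, -0.0702]
[0.0, -0.0955, -0.0, 0.0543, 0.0, -0.0816]
[0.0, -0.1114, -0.0, 0.0678, 0.0, -0.0919]
[-0.0, -0.1273, -0.0, 0.0823, 0.0, -0.1009]
[0.0, -0.1432, -0.0, 0.0978, 0.0, -0.1085]
[0.0, -0.1592, -0.0, 0.1139, 0.0, -0.1146]
[0.0, -0.1751, -0.0, 0.1307, 0.0, -0.1193]
[-0.0, -0.191, -0.0, 0.1479, 0.0, -0.1223]
```

send_rows --pt "0.0005 0 -0.18 0.4774 0.366 0.05 1" --pt "0.0005 0 -0.18 0.4774 0.366 0.05 1" --pt "0.0005 0 -0.18 0.4774 0.366 0.05 1" --pt "0.0005 0 -0.18 0.4774 0.366 0.05 1" --pt "0.0005 0 -0.18 0.4774 0.366 0.05 1" --pt "0.0005 0 -0.18 0.4774 0.366 0.05 1" --pt "0.0005 0 -0.18 0.4774 0.366 0.05 1" --pt "0.0005 0 -0.18 0.4774 0.366 0.05 1"

```text
clock: 0.9
tool_pos: [0.409, 0.3451, 0.2706]
orientation: [-179.9, -0.0, 19.0]
force: [0.8, 1.1, 0.1]
finger_gap: 0.0853
```

```bash
python3 - <<'E'
from h import *
s=r.sense();print(s['clock'],s['tool_pos'],s['orientation'],s['q'])
inc([pose([-70,65,200]),pose([-70,65,112])])
E
```

```text
0.9 [0.40904511 0.34513835 0.27062421] [-1.79910813e+02 -2.41377596e-02  1.89686572e+01] [ 6.11266823e+01  8.82789849e+00 -1.97525001e+01 -5.68814213e-02
 -6.13418598e+01  4.78692391e+01]
[-0.0005, -0.0001, -0.0002, 0.0693, 0.189, 0.0165]
[-0.0005, -0.0001, -0.0002, 0.0693, 0.1891, 0.1045]
```

send_rows --pt "-0.0005 0 0 0.069 0.189 0.0165 1" --pt "-0.0005 0 0 0.069 0.189 0.0165 1" --pt "-0.0005 0 0 0.069 0.189 0.0165 1" --pt "-0.0005 0 0 0.069 0.189 0.0165 1" --pt "-0.0005 0 0 0.069 0.189 0.0165 1" --pt "-0.0005 0 0 0.069 0.189 0.0165 1" --pt "-0.0005 0 0 0.069 0.189 0.0165 1"

```text
clock: 1.6
tool_pos: [0.5346, 0.191, 0.2539]
orientation: [180.0, -0.0, 18.9]
force: [0.3, -0.4, -0.8]
finger_gap: 0.0854
```

```bash
python3 - <<'E'
from h import *
s=r.sense();print(s['clock'],s['tool_pos'],s['orientation'])
inc([pose([-70,65,112])])
im,d=snap('scene','s1');cv2.imwrite('pics/s1c.png',cv2.resize(im[100:300,180:460,::-1],(784,560)))
E
```

```text
1.6 [0.53457964 0.19095024 0.25386964] [ 1.79998157e+02 -3.90427823e-03  1.89469399e+01]
[0.0, -0.0, -0.0003, 0.0007, 0.0023, 0.088]
```

View pics/s1c.png

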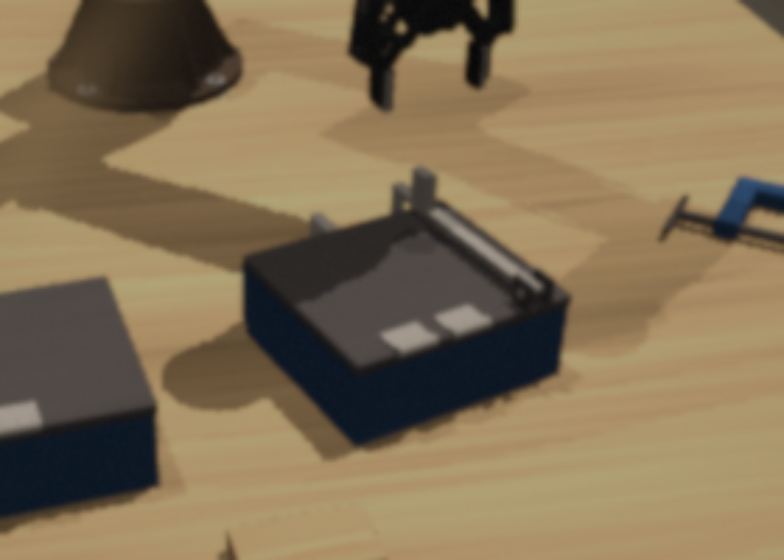

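The open fingers, at (380,90) and (480,70) in the crop, hang above the tab at (422,185), so the tab sits between them. I'll go down and pinch.

send_rows --pt "0 0 0 0.001 0.002 0.044 1" --pt "0 0 0 0.001 0.002 0.088 1" --pt "0 0 0 0.001 0.002 0.088 1" --pt "0 0 0 0.001 0.002 0.088 -1" --pt "0 0 0 0.001 0.002 0.088 -1" --pt "0 0 0 0.001 0.002 0.088 -1" --pt "0 0 0 0.001 0.002 0.088 -1" --pt "0 0 0 0.001 0.002 0.088 -1" --newtons 40

```text
clock: 2.45
tool_pos: [0.5367, 0.1903, 0.1672]
orientation: [-179.9, -0.2, 18.9]
force: [-24.4, 34.3, 13.1]
finger_gap: 0.0122
```

send_rows --pt "0 0 0 0 0 0 -1" --pt "0 0 0 0 0 0 -1" --pt "0 0 0 0 0 0 -1"

```text
clock: 2.75
tool_pos: [0.5363, 0.1913, 0.1673]
orientation: [-179.8, -0.2, 19.0]
force: [-8.6, 11.2, 7.6]
finger_gap: 0.0113
```

send_rows --pt "0 -0.016 0 0.0055 -0.002 -0.0153 -1" --pt "0 -0.032 0 0.0124 -0.002 -0.0301 -1" --pt "0 -0.048 0 0.021 -0.002 -0.0443 -1" --pt "0 -0.064 0 0.0307 -0.002 -0.0577 -1" --pt "0 -0.08 0 0.042 -0.002 -0.0702 -1" --pt "0 -0.08 0 0.042 -0.002 -0.0702 -1"

```text
clock: 3.35
tool_pos: [0.5761, 0.2055, 0.2367]
orientation: [-179.9, 14.6, 18.9]
force: [-5.1, 2.0, 4.6]
finger_gap: 0.0114
```

```bash
python3 - <<'E'
from h import *
s=r.sense();print(s['clock'],s['tool_pos'],s['orientation'],s['force'],s['finger_gap'])
p=np.array(s['tool_pos']);R=Ro.from_euler('xyz',s['orientation'],degrees=True)
g=Rc.inv().apply(p+R.apply([0,0,r.grip_depth])-O)*1000;print('grasp chest',g,np.arctan2(g[2]-92,85-g[0])+np.arctan2(20,155)*-1)
inc([pose(arc(t),np.degrees(t)*.5) for t in (.6,.7,.8,.9,1.,1.1)])
E
```

```text
3.35 [0.57605715 0.20545272 0.23669259] [-179.94882411   14.55869691   18.94589   ] [-5.10459174  2.03994528  4.55351207] 0.011393871302381148
grasp chest [-40.35644736  67.62218636 184.52330435] 0.5075064556824234
[-0.0004, -0.0146, -0.0003, 0.008, 0.0025, -0.0133]
[-0.0004, -0.0305, -0.0003, 0.0185, 0.0025, -0.0266]
[-0.0004, -0.0464, -0.0003, 0.0303, 0.0025, -0.039]
[-0.0004, -0.0624, -0.0003, 0.0433, 0.0025, -0.0502]
[-0.0004, -0.0783, -0.0002, 0.0574, 0.0024, -0.0602]
[-0.0004, -0.0942, -0.0002, 0.0725, 0.0024, -0.0689]
```

Tracking well with small forces. I'll continue to about 1.05 rad.

send_rows --pt "0 -0.0145 0 0.008 0 -0.0133 -1" --pt "0 -0.0305 0 0.0185 0 -0.0266 -1" --pt "0 -0.0465 0 0.0303 0 -0.039 -1" --pt "0 -0.0625 0 0.0433 0 -0.0502 -1" --pt "0 -0.078 0 0.0574 0 -0.0602 -1" --pt "0 -0.086 0 0.065 0 -0.0645 -1" --pt "0 -0.086 0 0.065 0 -0.0645 -1" --pt "0 -0.086 0 0.065 0 -0.0645 -1"

```text
clock: 4.15
tool_pos: [0.6497, 0.2308, 0.2825]
orientation: [-179.9, 30.0, 19.0]
force: [-3.6, 2.2, 0.1]
finger_gap: 0.0113
```

```bash
python3 - <<'E'
from h import *
s=r.sense();print(s['clock'],s['tool_pos'],s['orientation'],s['force'],s['finger_gap'])
p=np.array(s['tool_pos']);R=Ro.from_euler('xyz',s['orientation'],degrees=True)
g=Rc.inv().apply(p+R.apply([0,0,r.grip_depth])-O)*1000;print('grasp chest',g)
im,d=snap('scene','s2');cv2.imwrite('pics/s2c.png',cv2.resize(im[60:260,180:460,::-1],(784,560)))
t=58*.5
print('retreat');inc([pose(g+[-25,0,50],30),pose(g+[-80,0,90],30)])
E
```

```text
4.15 [0.64974657 0.23084582 0.28250241] [-179.9462328    29.96313961   18.99908396] [-3.57600381  2.21702214  0.14875944] 0.011259803286714975
grasp chest [ 24.21437435  67.63097228 235.80632849]
retreat
[-0.0003, -0.0003, -0.0, -0.0465, -0.0001, -0.0309]
[-0.0003, -0.0003, -0.0, -0.1142, -0.0001, -0.0381]
```

View pics/s2c.png

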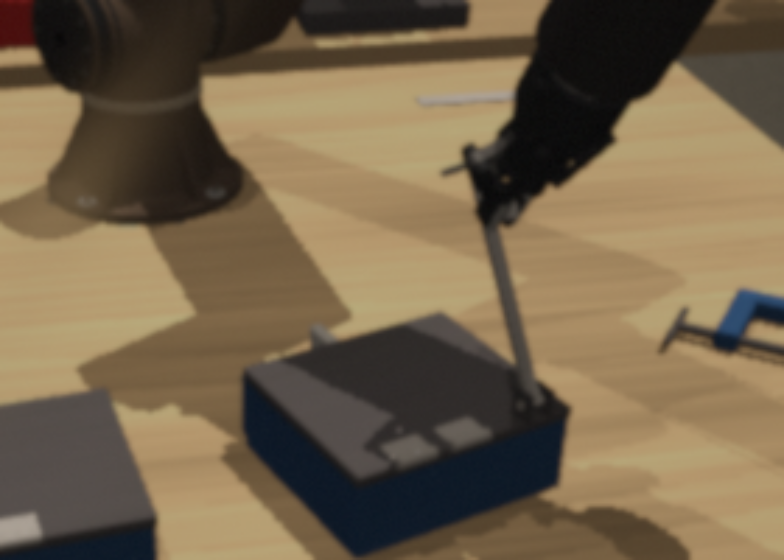

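The stay stands at about 60°, held by the tab in the fingers near (490,200) of the crop. I'll release and back out along the tool and the bar.

send_rows --pt "0 0 0 0 0 0 1" --pt "0 0 0 0 0 0 1" --pt "0 0 0 0 0 0 1" --pt "0 0 0 0 0 0 1" --pt "0 0 0 0 0 -0.03 1" --pt "0 0 0 -0.025 0 -0.05 1" --pt "0 0 0 -0.065 0 -0.07 1" --pt "0 0 0 -0.11 0 -0.08 1"

```text
clock: 5.0
tool_pos: [0.5979, 0.212, 0.4071]
orientation: [179.9, 29.9, 18.9]
force: [0.1, 0.6, 0.8]
finger_gap: 0.0852
```

```bash
python3 - <<'E'
from h import *
s=r.sense();print(s['clock'],s['tool_pos'],s['orientation'],s['force'],s['finger_gap'])
p=np.array(s['tool_pos']);R=Ro.from_euler('xyz',s['orientation'],degrees=True)
print(Rc.inv().apply(p+R.apply([0,0,r.grip_depth])-O)*1000)
inc([pose([-139,2,270],15),pose([-139,2,150]),pose([-139,2,48])])
E
```

```text
5.0 [0.5979132  0.21198359 0.40706487] [179.9404838   29.88528752  18.88748631] [0.13896363 0.59943561 0.78460838] 0.08521575491403714
[-30.87256207  66.6174251  360.33226427]
[0.0001, 0.0827, -0.0005, -0.0625, 0.0647, 0.134]
[0.0002, 0.166, -0.0005, -0.0157, 0.0646, 0.2434]
[0.0002, 0.166, -0.0005, 0.0351, 0.0645, 0.3318]
```

send_rows --pt "0 0.04 0 -0.062 0.03 0.02 1" --pt "0 0.0825 0 -0.0625 0.0645 0.07 1" --pt "0 0.0825 0 -0.0625 0.0645 0.134 1" --pt "0 0.12 0 -0.04 0.0645 0.19 1" --pt "0 0.166 0 -0.0157 0.0645 0.243 1" --pt "0 0.166 0 -0.0157 0.0645 0.243 1" --pt "0 0.166 0 -0.0157 0.0645 0.243 1" --pt "0 0.166 0 -0.0157 0.0645 0.243 1"

```text
clock: 5.8
tool_pos: [0.4898, 0.1065, 0.2024]
orientation: [180.0, 0.2, 18.9]
force: [0.6, 0.4, 0.8]
finger_gap: 0.0853
```

```bash
python3 - <<'E'
from h import *
s=r.sense();print(s['clock'],s['tool_pos'],s['orientation'],s['force'],s['finger_gap'])
inc([pose([-139,2,48])])
im,d=snap('scene','s3');cv2.imwrite('pics/s3c.png',cv2.resize(im[60:260,180:460,::-1],(784,560)))
E
```

```text
5.8 [0.48977668 0.10648348 0.20237328] [1.79953784e+02 1.60998479e-01 1.89390525e+01] [0.55259758 0.41160879 0.78908049] 0.0853057274939524
[0.0003, 0.0009, -0.0003, 0.0019, -0.0, 0.1005]
```

View pics/s3c.png

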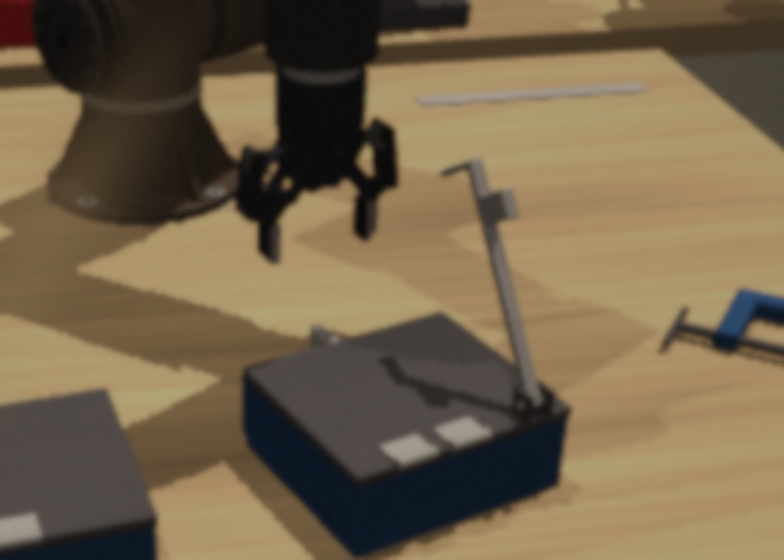

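The stay stands alone from (528,400) to (475,165) in the crop. The open fingers hang above the pull at (325,338). I'll go down, pinch, then pull.

send_rows --pt "0 0 0 0.002 0 0.04 1" --pt "0 0 0 0.002 0 0.08 1" --pt "0 0 0 0.002 0 0.1 1" --pt "0 0 0 0.002 0 0.1 1" --pt "0 0 0 0.002 0 0.1 -1" --pt "0 0 0 0.002 0 0.1 -1" --pt "0 0 0 0.002 0 0.1 -1" --pt "0 0 0 0.002 0 0.1 -1"

```text
clock: 6.65
tool_pos: [0.4939, 0.1085, 0.105]
orientation: [-180.0, -0.2, 19.0]
force: [0.6, -0.2, 0.4]
finger_gap: 0.0281
```

send_rows --pt "0 0 0 0 0 0 -1" --pt "0 0 0 0 0 0 -1" --pt "0 0 0 0 0 0 -1" --pt "0 0 0 0 0 0 -1"

```text
clock: 7.05
tool_pos: [0.4935, 0.1084, 0.1045]
orientation: [-180.0, -0.1, 19.0]
force: [-1.8, 1.0, 5.9]
finger_gap: 0.0114
```

send_rows --pt "0 0 0 -0.012 0 0 -1" --pt "0 0 0 -0.026 0 0 -1" --pt "0 0 0 -0.04 0 0 -1" --pt "0 0 0 -0.054 0 0 -1" --pt "0 0 0 -0.066 0 0 -1" --pt "0 0 0 -0.076 0 0 -1" --pt "0 0 0 -0.078 0 0 -1" --pt "0 0 0 -0.078 0 0 -1"

```text
clock: 7.85
tool_pos: [0.4191, 0.0828, 0.1045]
orientation: [-180.0, -0.1, 19.0]
force: [-2.1, 1.2, 9.4]
finger_gap: 0.0115
```

send_rows --pt "0 0 0 0 0 0 -1" --pt "0 0 0 0 0 0 1" --pt "0 0 0 0 0 0 1" --pt "0 0 0 0 0 0 1" --pt "0 0 0 0 0 0 1" --pt "0 0 0 0 0 -0.04 1" --pt "0 0 0 0 0 -0.08 1" --pt "0 0 0 0 0 -0.12 1"

```text
clock: 8.65
tool_pos: [0.419, 0.0825, 0.2249]
orientation: [180.0, 0.1, 18.9]
force: [1.6, 1.2, -0.8]
finger_gap: 0.0851
```

send_rows --pt "0 0 0 0 0 -0.03 1" --pt "0 0 0 0 0 -0.03 1" --pt "0 0 0 0 0 -0.03 1" --pt "0 0 0 0 0 -0.03 1"

```text
clock: 9.05
tool_pos: [0.4189, 0.0825, 0.2528]
orientation: [180.0, 0.1, 18.9]
force: [0.4, -0.4, -0.2]
finger_gap: 0.0856
```

```bash
python3 - <<'E'
from h import *
s=r.sense();print(s['clock'],s['tool_pos'],s['force'],s['finger_gap'])
im,d=snap('scene','s4');im2,d2=snap('top','t4')
P=Rc.inv().apply((cloud('scene',d)-O).reshape(-1,3)).reshape(d.shape+(3,))*1000
P2=Rc.inv().apply((cloud('top',d2)-O).reshape(-1,3)).reshape(d.shape+(3,))*1000
for Q in(P,P2):
    k=(abs(Q[...,1])<12)&(Q[...,2]>45)&(Q[...,2]<72)&(Q[...,0]<-110)&(Q[...,0]>-260)
    k2=(abs(Q[...,1]-65)<15)&(Q[...,2]>110)&(Q[...,2]<330)&(Q[...,0]>-60)
    print('pull x',Q[k][:,0].min() if k.any() else None,'stay top',Q[k2][Q[k2][:,2].argmax()] if k2.any() else None)
cv2.imwrite('pics/f.png',np.hstack([im[60:260,60:460,::-1],im2[140:340,140:540,::-1]]))
E
```

```text
9.05 [0.41888027 0.08250824 0.25275105] [ 0.41530616 -0.35693967 -0.2233055 ] 0.08561626401343436
pull x -221.5134037486207 stay top [ -8.07646131  70.02636058 262.35660623]
pull x -221.8437142651626 stay top [-16.47545962  69.50333427 262.90406255]
```

View pics/f.png

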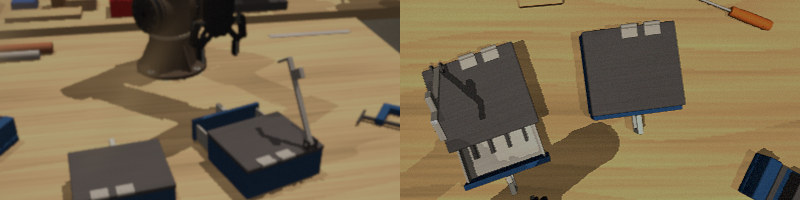

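The drawer is out about 78 mm (pull at -222 mm against -144 mm shut) and the stay is up at about 60°. The other drawer, at (640,110), is shut and the gripper is clear.

```bash
python3 -c "
from cell import r
print(r.hand_in())"
```

```text
the job is handed in; nothing more can be done
None
```

I lifted the stay by its tab to about 60° (roughly 1.05 rad) and released it. I then pinched the drawer pull, drew the drawer out, let go and backed the gripper off upward. The job was handed in at about 9 s of the 48 s limit.

- **Drawer:** both cameras put the front of the pull at about x = -222 mm, against -144 mm when shut. That is about 78 mm out of 90 mm.
- **Stay:** it still stood after I released it, with its top at about z = 262 mm.
- **Other chest:** its drawer looks shut in the last top picture. I did not measure it.
- **Robot:** the gripper was clear of everything and the force on the tool was near 0 N.

**Disagreement in the checks:** when I gripped the tab, it sat about 2–3 mm further in y than I had measured. That gave a brief side force of about 40 N at the wrist, which had fallen to about 14 N before the lift. I shifted the later moves by about 2 mm to correct for it.

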